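# Tip a flush drip plate out of the bar station for washing

### The arm

A 7-joint arm with a two-finger parallel gripper is mounted at the origin on the work surface. World frame = base frame: x ahead of the robot, y to its left, z up, the work surface at z = 0. Lengths are in mm, angles in degrees, forces in N, time in s.
With the tool pointing down it reaches from about 425 to 875 mm from the base axis. Payload 4.7 kg.
Tool frame: the origin (TCP) lies midway between the tips of the shut fingers; the grasp point (between the pads) lies 19 mm behind it (env.hold_point_z is the z of the grasp point in the tool frame, in mm); z points along the fingers, y is the line along which they close (so a half turn about z gives the same grasp; the last joint's range is limited). The gripper opens to 85 mm and grips with 20 to 120 N. Pads are 22 mm wide; open, the fingers measure 114 mm over their backs; the gripper's body (76 mm by 85 mm) begins 54 mm behind the grasp point. The pads swing forward as they close: fully open they stand 13 mm farther back than shut.
Start: joints at [-62.79, 18.392, -4.016, 83.108, 1.295, 78.541, -3.26], TCP at [289.061, 582.21, 231.349] pointing down, gripper open.
Joint ranges: [-163.93, 163.93], [-17.29, 119.83], [-79.2, 71.16], [3.27, 140.29], [-89.18, 269.18], [5.43, 117.66], [-154.24, 154.24]. Speed limits (degrees/s): [147.25, 147.25, 180, 180, 180, 180, 180].

### API

Orientations are given as a 3x3 rotation matrix whose columns are the frame's x, y, z axes.
In Python, from cell import env gives the robot as it stands.
- The arm moves only by the tool play_rows, never from a script. Its argument "series" is a list of rows, each a list of 6 numbers: the shift along the tool's x, y, z in mm, then the turn, a rotation vector about the tool's x, y, z in degrees. A call has exactly 8 rows; each row is the pose to reach, as a shift and turn from the pose commanded when the call began, along the tool's axes at that moment; what a row does not reach only later rows make up. A row lasts 1/8 s, in which the tool goes at most 62.5 mm and 10.7 degrees, less where a joint would pass 70% of its speed; a pose out of reach is approached as far as the arm can. A call with a gripper value outside its range is refused whole. "grip" is the finger opening in mm, from 0 to 85.4, set as the call begins (left out, the last holds). The fingers move at their own pace and stop on an object; "newtons" is the grip in N (left out, the last holds). Time passes only in rows, so rows that repeat a pose let the fingers close, or fill a call up. It gives the time, the measured TCP pose, the force, the opening and the grip force at its end, in the units of the state.
- env.observe(): the state, without advancing time (a new reading comes with each control period).
- env.read_camera(name): name is "scene" or "top" or "wrist"; returns the picture (400x640x3 uint8, red, green, blue); there is no depth.
- env.camera_model(name): a dict with "fx", "fy", "cx", "cy" (pixels), "extrinsics" (4x4, takes a point from world to camera coordinates); the wrist camera has in their place "tool_from_camera" (4x4, takes a point from camera to tool coordinates, whose origin is the TCP and whose axes are the flange's). Camera axes: x right, y up, looking along -z (the intrinsics and any distortion apply to the point x, -y, -z); pixel columns grow to the right and rows downward; lengths in mm; the calibration is good to about 2 mm. A picture is of the moment at which its call begins: read the wrist's pose just before it. camera_model takes no time and is no camera call.
- env.hand_in(): hands the job in; it is judged then, once.
The state is a dict: "clock": time; "joint_positions": joint angles; "qvel": joint speeds; "tau": joint torques, N m; "position": TCP position; "tcp_rot": TCP orientation; "contact_force": force on the tool from outside, world axes, zero at the start; "torque": the same for the moment, N m; "width": opening from 0.0 (shut) to 1.0 (fully open); "finger_force": force on a finger pad.
Only numpy, scipy, OpenCV 4.12 (cv2) and the standard library are available. Lean on these libraries where they do the work, as an engineer would, in place of code of your own. Each camera call takes 0.05 s, during which the arm holds its last target. There are 200 camera calls.

### The job

The yellow drip plate in the steel bar station needs washing. Press down firmly on its black-marked end so that the other end tips well up, take it by the raised end, and lay it flat, top side up, in the teal tray and let go of it; leave the red and blue plates shut in their places.

Things in the scene. Friction and masses are not known exactly. Their poses are not given: they have to be found in the camera images.
- yellow_plate_mid (a point): Centre of the yellow drip plate (120 x 46 x 8 mm, ~80 g), x along its length, z out of its top. Lies flush, loose on a stiff hinged seat in a steel station. 20 mm black press mark 45 mm from the centre at its -x end: 2-5 N down there lowers it and raises the +x end; seat stops at 0.45 rad and stays tipped. Then the +x end's underside is 25 mm above the station; grip its sides there from above.
- red_plate_mid (a point): Centre of the red drip plate, same size, axes and seat as the yellow one; to be left shut. The station (190 x 260, flat top 40 mm above the table) has three like wells 80 mm apart along the plates' y; 2 mm gap at the plates' sides, 12 mm of open well beyond the marked end. Each seat's hinge runs along y, 15 mm from the plate's centre towards the mark, level with its underside.
- blue_plate_mid (a point): Centre of the blue drip plate, same size, axes and seat as the yellow one, in another of the station's wells; to be left shut. Which colour is in which well varies.
- tray_floor (a point): Teal open washing tray, fixed on the table, 200 (x) x 160 (y) mm outside, 190 x 150 inside, walls 5 mm thick and 26 high above the table. This point is the centre of its inner floor, 5 mm above the table; axes along its sides, z up.
Mind the look-alikes: they are no part of the job. Of the things that look like the part that bears yellow_plate_mid, the middle-sized one is meant. What is shaped like the part that bears blue_plate_mid but green is not meant.

How it is judged (in metres and radians):
On the way:
1. the yellow plate is tipped up on its seat (by more than 0.25 rad) by pressing its marked end (angle between yellow_plate_mid's own z axis and vertical between 0.25 and 0.6 rad and distance of yellow_plate_mid from where it was at the start of the episode below 0.03 m), for 0.2 s.
At the end, for the whole second after the job is handed in: The yellow plate lies still, flat (within 0.15 rad, top side up) on the tray's floor, its centre less than 85 mm from the tray's centre and less than 10 mm above the floor; the red and blue plates are within 15 mm of their starts and level within 0.12 rad (horizontal distance between yellow_plate_mid and tray_floor below 0.085 m and z of yellow_plate_mid in the frame of tray_floor below 0.01 m and angle between yellow_plate_mid's own z axis and vertical below 0.15 rad and linear speed of yellow_plate below 0.02 m/s and angle between each of red_plate_mid, blue_plate_mid's own z axis and vertical below 0.12 rad and distance of each of red_plate_mid, blue_plate_mid from where it was at the start of the episode below 0.015 m); the robot touches nothing.
It fails at once if the red plate is tipped by more than 0.2 rad or moved by more than 20 mm (angle between red_plate_mid's own z axis and vertical above 0.2 rad or distance of red_plate_mid from where it was at the start of the episode above 0.02 m).
It fails at once if the blue plate is tipped by more than 0.2 rad or moved by more than 20 mm (angle between blue_plate_mid's own z axis and vertical above 0.2 rad or distance of blue_plate_mid from where it was at the start of the episode above 0.02 m).
It also fails if it takes over 45 s, if anything falls off the work surface, if the arm or the gripper's body presses on something with over 40 N, if the wrist force passes 120 N, or if a joint passes its speed limit or range.

## Working session

There is one attempt and no reset: what is moved stays moved. The work goes in short steps, Python scripts to look and compute and a tool call to move; the robot and the scene stay as the last step left them, time stands still between calls to the robot, and variables do not carry over. Pictures are saved under pics/ and viewed, at most 10 in all, crops included, and the job is handed in when it is done.

Besides the shell and the picture viewer there is one more tool, called as name(argument=value, ...) on one line, values as JSON. play_rows: Moves the arm, as the interface text tells. Its arguments: {"type":"object","properties":{"series":{"type":"array"},"grip":{"type":"number"},"newtons":{"type":"number"}},"required":["series"]}

```bash
mkdir -p pics; ls
python3 - <<'E'
from cell import env
import cv2,numpy as np
for n in ("scene","top"):
    cv2.imwrite(f"pics/{n}0.png",env.read_camera(n)[:,:,::-1])
    m=env.camera_model(n); print(n,{k:(np.round(v,3).tolist()) for k,v in m.items() if not isinstance(v,str)})
m=env.camera_model("wrist"); print(m)
s=env.observe(); print(s, env.hold_point_z)
E
```

```text
pics
scene {'fx': 481.528, 'fy': 481.528, 'cx': 320.977, 'cy': 198.729, 'extrinsics': [[-0.788, 0.616, 0.013, 336.078], [-0.483, -0.632, 0.606, 200.293], [0.381, 0.471, 0.795, -1501.764], [0.0, 0.0, 0.0, 1.0]]}
top {'fx': 423.956, 'fy': 423.956, 'cx': 321.576, 'cy': 203.854, 'extrinsics': [[0.004, -1.0, 0.015, 13.79], [0.984, 0.007, 0.18, -461.879], [-0.18, 0.014, 0.984, -1006.145], [0.0, 0.0, 0.0, 1.0]]}
{'fx': 355.2457475309318, 'fy': 355.2457475309318, 'cx': 319.48050696701864, 'cy': 202.39684730947792, 'tool_from_camera': array([[-2.30087756e-04,  9.54471906e-01,  2.98300732e-01,
         7.62918180e+01],
       [ 9.99999950e-01,  1.54462471e-04,  2.77095048e-04,
         2.61673224e-01],
       [ 2.18403170e-04,  2.98300781e-01, -9.54471894e-01,
        -1.43089445e+02],
       [ 0.00000000e+00,  0.00000000e+00,  0.00000000e+00,
         1.00000000e+00]])}
{'clock': 0.1, 'joint_positions': array([-62.78844742,  18.43233221,  -4.01546757,  83.16794998,
         1.29414151,  78.54091192,  -3.26114341]), 'qvel': array([-0.08080955, -0.04100309,  0.07258913, -0.16883351, -0.10993191,
       -0.00601215, -0.05463887]), 'tau': array([ 3.11360936e-04, -4.94878757e+01, -3.83925224e-01, -3.15213418e+01,
        1.30012591e-02,  7.42740696e-03,  3.03771664e-06]), 'position': array([288.87615964, 581.74401634, 230.36064029]), 'tcp_rot': array([[-8.95685924e-01,  4.44686715e-01, -6.71935826e-04],
       [ 4.44687215e-01,  8.95684608e-01, -1.53725005e-03],
       [-8.17520977e-05, -1.67569450e-03, -9.99998593e-01]]), 'contact_force': array([-0.22554489, -0.17012648, -1.11402304]), 'torque': array([-0.02767707,  0.01200342,  0.02575845]), 'finger_force': 0.0, 'width': 0.9965217988410209} -18.700000000000003
```

View pics/top0.png

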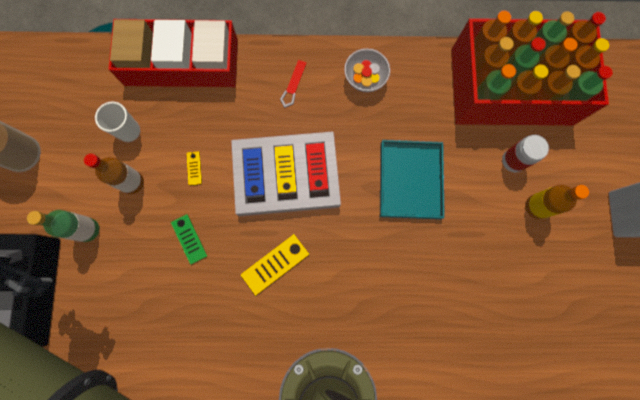

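View pics/scene0.png

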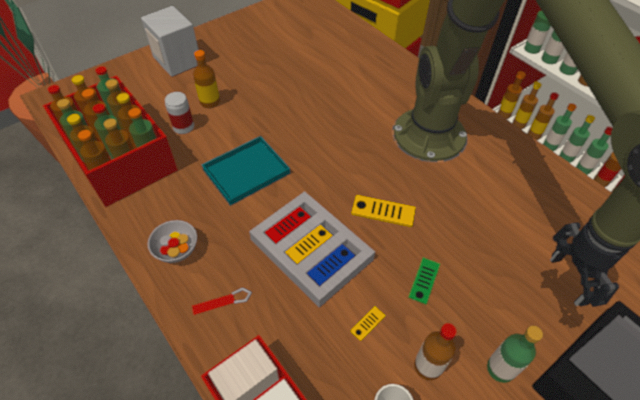

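The yellow plate is in the middle well, top-view pixel (285,168), with its mark at about (286,186) towards the robot. Blue is at its left (253,173), red at its right (317,167), and the tray is at (412,180). Next I measure these by masks and rays.

```bash
cat > h.py <<'E'
import numpy as np,cv2
from cell import env
def rays(n,px):
    m=env.camera_model(n); px=np.atleast_2d(px).astype(float)
    d=np.c_[(px[:,0]-m["cx"])/m["fx"],-(px[:,1]-m["cy"])/m["fy"],-np.ones(len(px))]
    if n=="wrist":
        s=env.observe(); T=np.eye(4);T[:3,:3]=s["tcp_rot"];T[:3,3]=s["position"]
        E=T@m["tool_from_camera"]
    else: E=np.linalg.inv(m["extrinsics"])
    return E[:3,3],d@E[:3,:3].T
def plane(n,px,z):
    o,d=rays(n,px); return o+d*((z-o[2])/d[:,2])[:,None]
def blobs(im,lo,hi,amin=60):
    h=cv2.cvtColor(im,cv2.COLOR_RGB2HSV); m=cv2.inRange(h,lo,hi)
    m=cv2.morphologyEx(m,cv2.MORPH_CLOSE,np.ones((5,5)))
    c,_=cv2.findContours(m,cv2.RETR_EXTERNAL,cv2.CHAIN_APPROX_NONE)
    return [x for x in c if cv2.contourArea(x)>amin]
def rect(n,c,z):
    P=plane(n,c.reshape(-1,2),z)[:,:2].astype(np.float32); return cv2.minAreaRect(P)
Y=((22,150,120),(33,255,255));B=((108,130,60),(128,255,255));R=((0,170,100),(6,255,255));T=((84,120,50),(98,255,255))
E
python3 - <<'E'
from h import *
im=env.read_camera("top")
for nm,c,z in (("Y",Y,40),("B",B,40),("R",R,40),("T",T,26)):
    for b in blobs(im,*c):
        x,y,w,h=cv2.boundingRect(b)
        if 140<y+h/2<300 and 160<x<460: print(nm,(x,y,w,h),np.round(np.array(sum([list(a) if isinstance(a,tuple) else [a] for a in rect("top",b,z)],[])),1))
print(np.round(plane("top",[[286,186],[285,168],[412,180]],40),1))
E
```

```text
Y (241, 234, 68, 62) [313.8 128.8  63.2 162.4  37.9]
Y (187, 152, 15, 33) [551.7 337.   85.2  33.2   6.9]
Y (275, 145, 21, 48) [551.4 109.1 121.1  45.5   5.6]
B (243, 149, 21, 47) [543.4 188.5 119.7  44.8   5.6]
R (306, 143, 22, 48) [558.5  29.9 120.1  44.8   5.6]
T (381, 141, 63, 77) [ 531.8 -213.1  157.4  197.3   88.2]
[[ 506.7  105.3   40. ]
 [ 553.   108.7   40. ]
 [ 524.6 -210.3   40. ]]
```

```bash
cat >> h.py <<'E'
from scipy.spatial.transform import Rotation as Ro
def to(pos,yaw,tilt=0,flip=0):
    """tool y along plate y (yaw deg), tilted about it; tool x roughly -x (flip=0)"""
    Rp=Ro.from_euler("zy",[yaw,-tilt],degrees=True).as_matrix()  # x,y,z of a plate with +x end up by tilt
    Rt=Rp@np.diag([-1,1,-1.]) if not flip else Rp@np.diag([1,-1,-1.])
    s=env.observe(); A=s["tcp_rot"]
    print("shift",np.round(A.T@(np.array(pos)-s["position"]),1),"turn",np.round(Ro.from_matrix(A.T@Rt).as_rotvec(degrees=True),1))
    print(np.round(s["position"],1),s["clock"],np.round(s["contact_force"],1),s["width"])
E
python3 -c "
from h import *
to([501.6,104.2,200],5.6)"
```

```text
shift [-402.9 -333.2   31. ] turn [ -0.1  -0.  -32. ]
[288.9 581.8 230.5] 0.15 [-0.4 -0.   0.7] 0.9978887207499965
```

play_rows(series=[[-40, -33, 0, 0, 0, -4], [-90, -75, 0, 0, 0, -8], [-140, -116, 5, 0, 0, -12], [-185, -153, 10, 0, 0, -16], [-230, -190, 15, 0, 0, -20], [-275, -227, 20, 0, 0, -24], [-320, -265, 25, 0, 0, -28], [-360, -298, 30, 0, 0, -32]], grip=0)

```text
clock: 1.15
position: [479.5, 152.9, 201.2]
tcp_rot: [[-0.995, -0.099, 0.0], [-0.099, 0.995, 0.0], [-0.0, 0.0, -1.0]]
contact_force: [1.0, 0.1, 0.0]
width: -0.001
finger_force: 0.0
```

```bash
python3 -c "
from h import *
to([501.6,104.2,200],5.6);print(env.observe()['joint_positions'])"
```

```text
shift [-17.2 -50.6   1.2] turn [0.  0.  0.1]
[479.5 152.9 201.2] 1.15 [1.  0.1 0. ] -0.0011969090400985043
[-33.74257706   1.28591054  13.26800437 106.4636697   -0.30890917
  72.26671884  75.29117922]
```

play_rows(series=[[-6, -16, 1, 0, 0, 0], [-12, -34, 1, 0, 0, 0], [-17, -51, 1, 0, 0, 0], [-17, -51, 1, 0, 0, 0], [-17, -51, 1, 0, 0, 0], [-17, -51, 1, 0, 0, 0], [-17, -51, 1, 0, 0, 0], [-17, -51, 1, 0, 0, 0]])

```text
clock: 2.15
position: [500.8, 106.4, 200.3]
tcp_rot: [[-0.995, -0.098, 0.0], [-0.098, 0.995, 0.0], [-0.0, 0.0, -1.0]]
contact_force: [0.3, -0.1, -0.2]
width: 0.003
finger_force: 0.0
```

Run:
```python
from h import *
im=env.read_camera("wrist");cv2.imwrite("pics/w1.png",im[:,:,::-1])
for nm,c in (("Y",Y),("B",B),("R",R)):
    for b in blobs(im,*c,amin=400):
        print(nm,cv2.boundingRect(b),rect("wrist",b,40))
to([501.6,104.2,60],5.6)
```

```text
Y (523, 214, 45, 77) ((548.3778076171875, 323.13629150390625), (77.99071502685547, 29.592153549194336), 6.971660137176514)
Y (292, 174, 52, 89) ((536.0220336914062, 108.0396957397461), (85.17002868652344, 45.339229583740234), 5.319265842437744)
Y (280, 0, 102, 50) ((375.37701416015625, 102.64198303222656), (34.36039352416992, 76.74581146240234), 5.608494758605957)
B (376, 174, 59, 121) ((545.3807373046875, 188.9635009765625), (119.48750305175781, 46.22209167480469), 5.4812445640563965)
R (201, 174, 58, 120) ((560.4066162109375, 30.213817596435547), (118.32527923583984, 45.262451171875), 5.542446136474609)
shift [ -0.5  -2.2 140.4] turn [0. 0. 0.]
[500.8 106.4 200.4] 2.2 [-0.5  0.2 -1.1] 0.006478459634837744
```

View pics/w1.png

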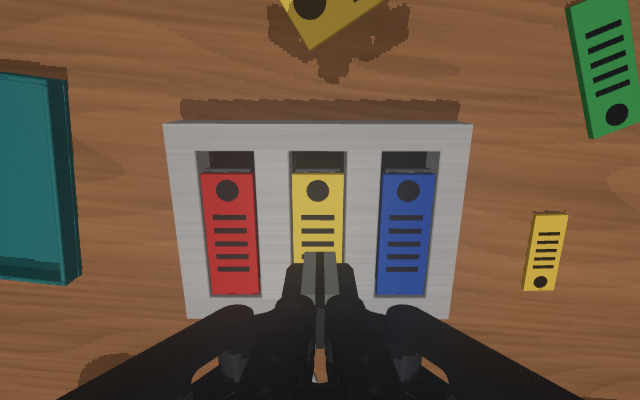

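The wrist view shows yellow in the middle, its mark at (318,191), and agrees with the top view within 2 mm. Its centre is about (552.4, 109.5).

play_rows(series=[[-2, -2, 40, 0, 0, 0], [-2, -2, 85, 0, 0, 0], [-2, -2, 125, 0, 0, 0], [-2, -2, 145, 0, 0, 0], [-2, -2, 152, 0, 0, 0], [-2, -2, 156, 0, 0, 0], [-2, -2, 159, 0, 0, 0], [-2, -2, 161, 0, 0, 0]])

```text
clock: 3.2
position: [503.7, 104.6, 40.0]
tcp_rot: [[-0.995, -0.098, 0.001], [-0.098, 0.995, 0.001], [-0.001, 0.0, -1.0]]
contact_force: [-1.3, -0.4, 2.5]
width: 0.002
finger_force: 1.4
```

play_rows(series=[[0, 0, 2, 0, 0, 0], [0, 0, 4, 0, 0, 0], [0, 0, 6, 0, 0, 0], [0, 0, 7.5, 0, 0, 0], [0, 0, 9, 0, 0, 0], [0, 0, 10, 0, 0, 0], [0, 0, 11, 0, 0, 0], [0, 0, 11, 0, 0, 0]])

```text
clock: 4.2
position: [502.9, 104.4, 28.1]
tcp_rot: [[-0.995, -0.098, -0.0], [-0.098, 0.995, 0.0], [0.0, 0.0, -1.0]]
contact_force: [-1.7, 0.5, 0.8]
width: 0.002
finger_force: 1.1
```

play_rows(series=[[0, 0, 1, 0, 0, 0], [0, 0, 2, 0, 0, 0], [0, 0, 2.5, 0, 0, 0], [0, 0, 3, 0, 0, 0], [0, 0, 3.5, 0, 0, 0], [0, 0, 4, 0, 0, 0], [0, 0, 4, 0, 0, 0], [0, 0, 4, 0, 0, 0]])

```text
clock: 5.2
position: [503.2, 104.5, 26.7]
tcp_rot: [[-0.995, -0.097, -0.0], [-0.097, 0.995, 0.001], [0.0, 0.001, -1.0]]
contact_force: [-10.6, -1.1, 20.9]
width: 0.003
finger_force: 11.7
```

Run:
```python
from h import *
im=env.read_camera("scene");cv2.imwrite("pics/s1.png",cv2.resize(im[180:310,220:400],None,fx=4,fy=4)[:,:,::-1])
to([502.4,104.2,150],5.6)
```

```text
shift [ 9.000e-01 -1.000e-01 -1.233e+02] turn [ 0.1 -0.  -0. ]
[503.3 104.5  26.7] 5.25 [-10.3  -1.4  20.6] 0.002298045009597709
```

View pics/s1.png

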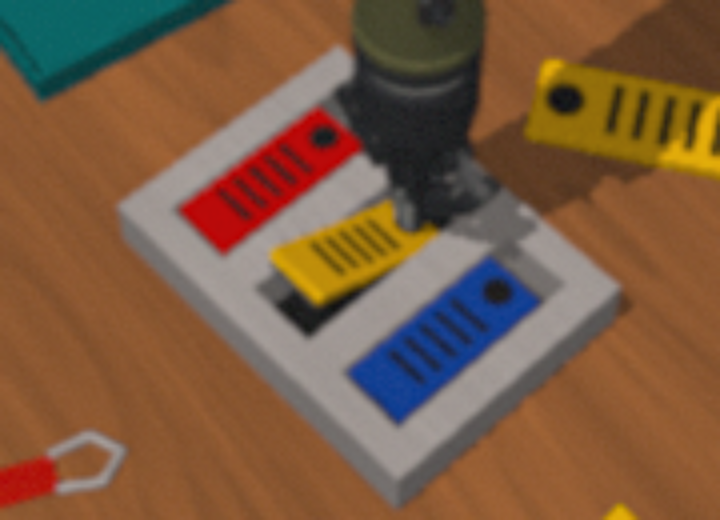

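The plate is tipped to its stop, with its +x end at crop pixel (300,270). Red and blue stay flush. Next I retreat and get ready for the grasp.

```bash
python3 -c "
from h import *
to([569.6,111.1,107.6],5.6,25.8)"
```

```text
shift [-66.6   0.2 -80.9] turn [  2.6 -25.7  -0. ]
[503.3 104.5  26.7] 5.25 [-10.3  -1.4  20.6] 0.002298045009597709
```

play_rows(series=[[0, 0, -5, 0, 0, 0], [0, 0, -30, 0, 0, 0], [0, 0, -70, 0, 0, 0], [0, 0, -110, 0, 0, 0], [0, 0, -140, 0, 0, 0], [0, 0, -150, 0, 0, 0], [0, 0, -150, 0, 0, 0], [0, 0, -150, 0, 0, 0]])

```text
clock: 6.25
position: [502.4, 104.1, 172.7]
tcp_rot: [[-0.995, -0.098, -0.002], [-0.098, 0.995, -0.001], [0.002, -0.001, -1.0]]
contact_force: [-0.5, -0.3, 0.0]
width: -0.001
finger_force: 0.0
```

```bash
python3 - <<'E'
from h import *
im=env.read_camera("wrist");cv2.imwrite("pics/w2.png",im[:,:,::-1])
for n in("scene","top"):
    cv2.imwrite(f"pics/{n}2.png",env.read_camera(n)[:,:,::-1])
im=cv2.imread("pics/scene2.png")[:,:,::-1].copy()
for b in blobs(im,*Y):
    x,y,w,h=cv2.boundingRect(b)
    if 250<x<350 and y<300: print((x,y,w,h),cv2.approxPolyDP(b,3,True).reshape(-1,2).tolist())
# predicted top corners of raised end
a=np.radians(5.6);ux=np.array([np.cos(a),np.sin(a),0]);uy=np.array([-np.sin(a),np.cos(a),0]);H=np.array([552.4,109.5,32])-15*ux
m=env.camera_model("scene")
for sy in(-23,23):
    P=H+ux*(75*.9-8*.435)+uy*sy+np.array([0,0,75*.435+8*.9]); c=m["extrinsics"]@np.r_[P,1]
    print(P.round(1),m["fx"]*c[0]/-c[2]+m["cx"],m["cy"]-m["fy"]*c[1]/-c[2])
to([569.6,111.1,107.6],5.6,25.8)
E
python3 -c "
import cv2;i=cv2.imread('pics/scene2.png');cv2.imwrite('pics/s2c.png',cv2.resize(i[180:310,220:400],None,fx=4,fy=4))"
```

```text
(288, 230, 41, 26) [[328, 237], [317, 230], [288, 244], [300, 255]]
(337, 0, 19, 9) [[337, 0], [348, 8], [355, 1]]
[603.4  91.4  71.8] 287.187200007725 242.13054903186412
[598.9 137.2  71.8] 299.86718246092755 254.06678955363722
shift [-67.6   0.5  65.3] turn [  2.5 -25.8   0. ]
[502.5 104.1 173. ] 6.4 [-0.3  0.2 -0.5] -0.0010570177973069556
```

View pics/s2c.png

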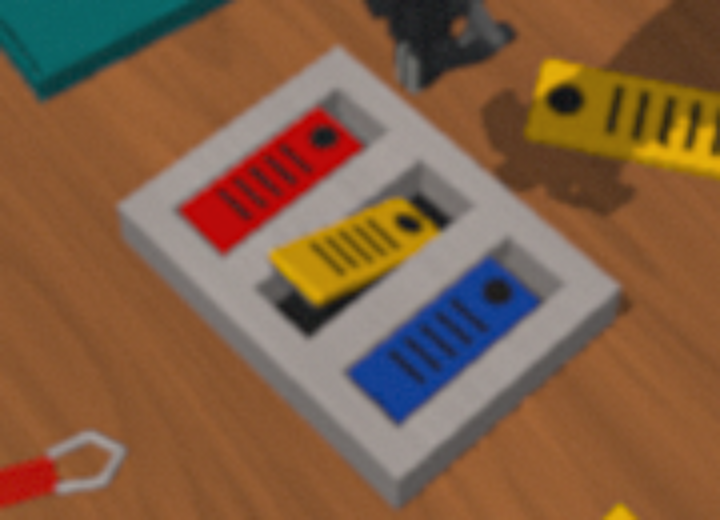

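The plate stays tipped, its raised end within 2 px of the prediction. My helper's tilt should use intrinsic axes, so the turn is simply (0, -25.8, 0).

play_rows(series=[[-15, 0, 0, 0, -5, 0], [-30, 0, 5, 0, -10, 0], [-45, 0, 10, 0, -15, 0], [-60, 0, 20, 0, -20, 0], [-67.5, 0.5, 35, 0, -25.8, 0], [-67.5, 0.5, 55, 0, -25.8, 0], [-67.5, 0.5, 65, 0, -25.8, 0], [-67.5, 0.5, 65, 0, -25.8, 0]], grip=64, newtons=40)

```text
clock: 7.4
position: [569.9, 111.2, 108.5]
tcp_rot: [[-0.897, -0.097, 0.432], [-0.088, 0.995, 0.042], [-0.434, -0.001, -0.901]]
contact_force: [-0.1, -0.4, 0.1]
width: 0.748
finger_force: 0.0
```

```bash
sed -i 's/"zy"/"ZY"/' h.py; python3 -c "
from h import *
to([595.6,113.7,53.6],5.6,25.8)"
```

```text
shift [ 0.5  0.  60.7] turn [-0.  -0.1  0. ]
[569.9 111.2 108.5] 7.4 [-0.1 -0.4  0.1] 0.7478702264620279
```

play_rows(series=[[0, 0, 12, 0, 0, 0], [0, 0, 25, 0, 0, 0], [0, 0, 38, 0, 0, 0], [0, 0, 50, 0, 0, 0], [0, 0, 58, 0, 0, 0], [0, 0, 63, 0, 0, 0], [0, 0, 63, 0, 0, 0], [0, 0, 63, 0, 0, 0]])

```text
clock: 8.4
position: [597.7, 114.2, 53.0]
tcp_rot: [[-0.896, -0.098, 0.434], [-0.088, 0.995, 0.043], [-0.436, 0.0, -0.9]]
contact_force: [-0.2, 0.0, -0.1]
width: 0.747
finger_force: 0.0
```

play_rows(series=[[0, 0, 0, 0, 0, 0], [0, 0, 0, 0, 0, 0], [0, 0, 0, 0, 0, 0], [0, 0, 0, 0, 0, 0], [0, 0, 0, 0, 0, 0], [0, 0, 0, 0, 0, 0], [0, 0, 0, 0, 0, 0], [0, 0, 0, 0, 0, 0]], grip=30, newtons=45)

```text
clock: 9.4
position: [597.8, 114.2, 52.9]
tcp_rot: [[-0.896, -0.098, 0.434], [-0.088, 0.995, 0.043], [-0.436, 0.0, -0.9]]
contact_force: [-0.3, 0.5, 3.1]
width: 0.526
finger_force: 46.1
```

Run:
```python
from h import *
im=env.read_camera("scene");cv2.imwrite("pics/s3.png",cv2.resize(im[160:310,220:400],None,fx=4,fy=4)[:,:,::-1])
```

```text
(no output)
```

View pics/s3.png

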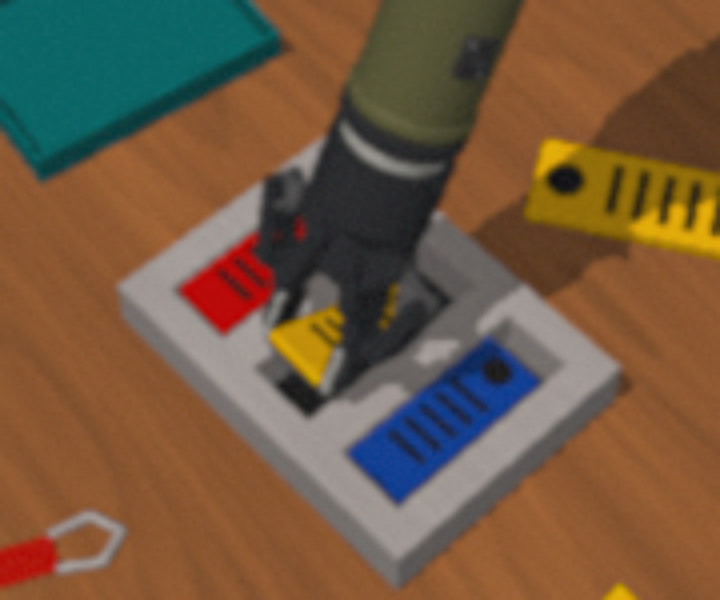

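Gripped: opening 45 mm and force 46 N, with both fingers on the raised end. Lifting straight up.

play_rows(series=[[-2, 0, -4.5, 0, 0, 0], [-6, 0, -12, 0, 0, 0], [-12, 0, -25, 0, 0, 0], [-20, 0, -42, 0, 0, 0], [-30, 0, -62, 0, 0, 0], [-39, 0, -81, 0, 0, 0], [-48, 0, -99, 0, 0, 0], [-48, 0, -99, 0, 0, 0]])

```text
clock: 10.45
position: [599.0, 114.5, 165.7]
tcp_rot: [[-0.894, -0.098, 0.437], [-0.087, 0.995, 0.044], [-0.44, 0.001, -0.898]]
contact_force: [-0.7, -0.4, -0.6]
width: 0.526
finger_force: 46.0
```

Run:
```python
from h import *
im=env.read_camera("scene");cv2.imwrite("pics/s4.png",cv2.resize(im[100:310,180:420],None,fx=3,fy=2.8)[:,:,::-1])
to([583,-216,150],-1.8,0)
```

```text
shift [  48.4 -327.2   -8.4] turn [ 1.7 25.9  7.3]
[598.  114.2 163.9] 10.5 [ 0.7 -0.6  0.3] 0.5206975784892004
```

View pics/s4.png

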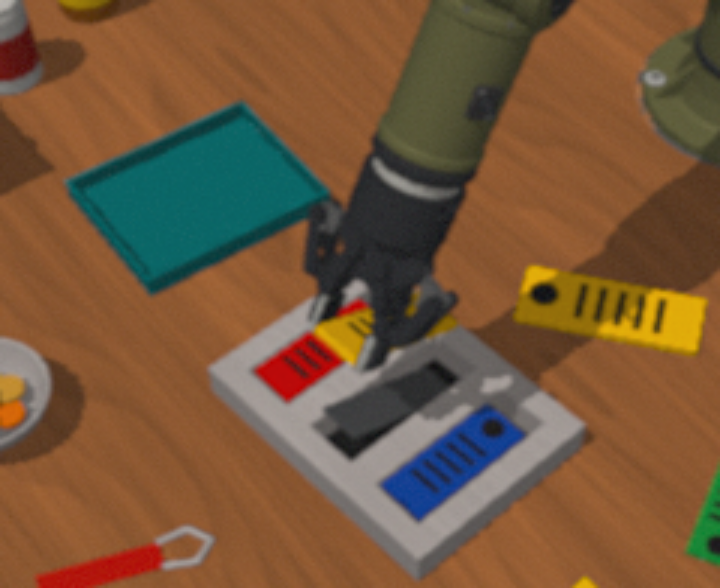

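The plate is held clear of the station, red and blue are still shut, and the seat is empty. Now to the tray, levelling it on the way.

play_rows(series=[[3, -25, -3, 0.2, 3, 1], [8, -70, -4, 0.4, 6, 2], [16, -118, -5, 0.6, 10, 3], [24, -165, -6, 0.9, 14, 4], [32, -212, -7, 1.1, 18, 5], [40, -258, -8, 1.4, 21, 6], [46, -300, -8, 1.6, 24, 7], [48, -327, -8, 1.7, 25.9, 7.3]])

```text
clock: 11.5
position: [581.9, -218.5, 147.5]
tcp_rot: [[-0.999, 0.035, -0.006], [0.035, 0.999, -0.001], [0.006, -0.002, -1.0]]
contact_force: [0.1, 1.1, -1.1]
width: 0.522
finger_force: 46.1
```

play_rows(series=[[0, 0, 0, 0, 0, 0], [0, 0, 0, 0, 0, 0], [0, 0, 0, 0, 0, 0], [0, 0, 0, 0, 0, 0], [0, 0, 0, 0, 0, 0], [0, 0, 0, 0, 0, 0], [0, 0, 0, 0, 0, 0], [0, 0, 0, 0, 0, 0]])

```text
clock: 12.5
position: [583.1, -215.9, 148.9]
tcp_rot: [[-0.999, 0.032, -0.002], [0.032, 0.999, -0.001], [0.002, -0.001, -1.0]]
contact_force: [-0.9, -0.1, -0.1]
width: 0.519
finger_force: 46.1
```

Run:
```python
from h import *
cv2.imwrite("pics/w5.png",env.read_camera("wrist")[:,:,::-1])
im=env.read_camera("scene");cv2.imwrite("pics/s5.png",cv2.resize(im[70:230,160:340],None,fx=4,fy=3.7)[:,:,::-1])
to([583,-216,22],-1.8,0)
```

```text
shift [ -0.2   0.  126.9] turn [-0.  -0.1 -0. ]
[ 583.1 -215.9  148.9] 12.6 [ 0.4  0.7 -1. ] 0.5231176277131869
```

View pics/s5.png

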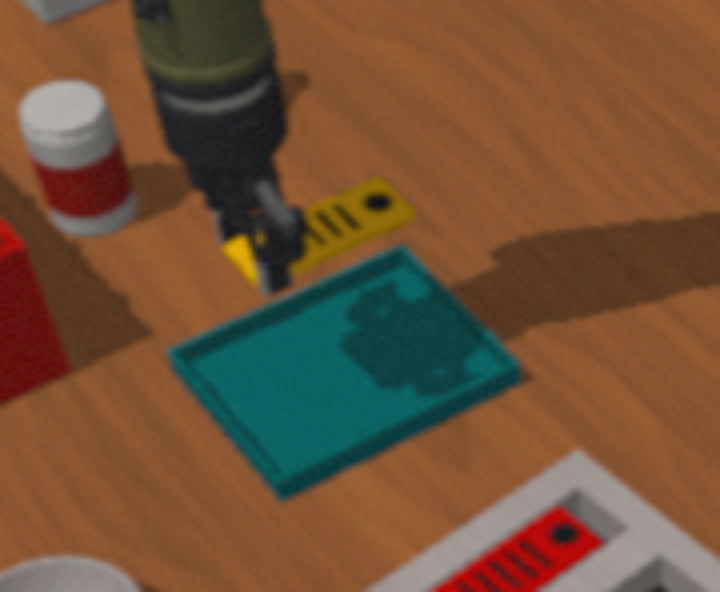

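Level, top up, and aligned with the tray. Lowering.

play_rows(series=[[0, 0, 35, 0, 0, 0], [0, 0, 75, 0, 0, 0], [0, 0, 105, 0, 0, 0], [0, 0, 122, 0, 0, 0], [0, 0, 132, 0, 0, 0], [0, 0, 138, 0, 0, 0], [0, 0, 141, 0, 0, 0], [0, 0, 141, 0, 0, 0]])

```text
clock: 13.6
position: [583.2, -216.1, 8.5]
tcp_rot: [[-0.999, 0.032, -0.001], [0.032, 0.999, -0.001], [0.001, -0.001, -1.0]]
contact_force: [0.3, -0.5, -1.1]
width: 0.525
finger_force: 46.1
```

play_rows(series=[[0, 0, 1, 0, 0, 0], [0, 0, 2, 0, 0, 0], [0, 0, 3, 0, 0, 0], [0, 0, 3.5, 0, 0, 0], [0, 0, 4, 0, 0, 0], [0, 0, 4.5, 0, 0, 0], [0, 0, 5, 0, 0, 0], [0, 0, 5, 0, 0, 0]])

```text
clock: 14.6
position: [582.7, -216.0, 3.1]
tcp_rot: [[-0.999, 0.032, -0.002], [0.032, 0.999, -0.0], [0.002, -0.0, -1.0]]
contact_force: [-0.8, 0.4, 0.6]
width: 0.529
finger_force: 47.2
```

play_rows(series=[[0, 0, 0, 0, 0, 0], [0, 0, 0, 0, 0, 0], [0, 0, 0, 0, 0, 0], [0, 0, 0, 0, 0, 0], [0, 0, 0, 0, 0, 0], [0, 0, 0, 0, 0, 0], [0, 0, 0, 0, 0, 0], [0, 0, -3, 0, 0, 0]], grip=64)

```text
clock: 15.6
position: [582.5, -215.9, 5.8]
tcp_rot: [[-0.999, 0.032, -0.003], [0.032, 0.999, -0.0], [0.003, -0.0, -1.0]]
contact_force: [-0.5, -0.4, -0.3]
width: 0.746
finger_force: 0.0
```

play_rows(series=[[0, 0, -10, 0, 0, 0], [0, 0, -25, 0, 0, 0], [0, 0, -50, 0, 0, 0], [0, 0, -80, 0, 0, 0], [0, 0, -115, 0, 0, 0], [0, 0, -150, 0, 0, 0], [0, 0, -180, 0, 0, 0], [0, 0, -180, 0, 0, 0]])

```text
clock: 16.6
position: [584.9, -216.9, 190.1]
tcp_rot: [[-0.999, 0.032, 0.004], [0.032, 0.999, -0.002], [-0.005, -0.002, -1.0]]
contact_force: [1.0, 0.4, -0.7]
width: 0.753
finger_force: 0.0
```

Run:
```python
from h import *
im=env.read_camera("scene");cv2.imwrite("pics/s6.png",cv2.resize(im[70:310,160:400],None,fx=2.4,fy=2.4)[:,:,::-1])
```

```text
(no output)
```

View pics/s6.png

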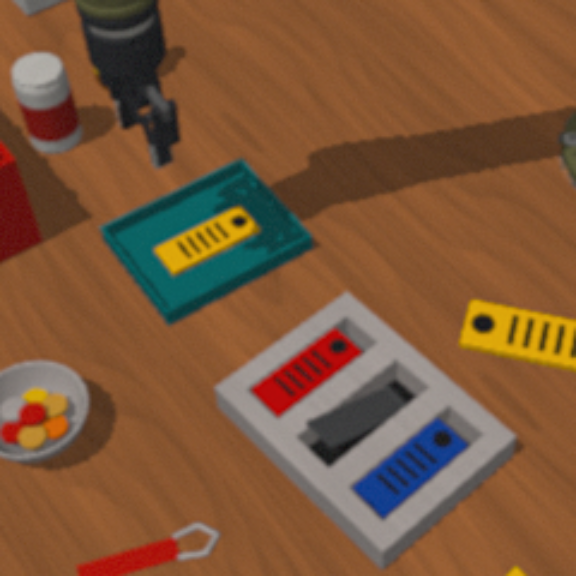

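The plate lies flat and top up in the middle of the tray (205,240). Red and blue are shut, and the gripper is clear.

```bash
python3 -c "
from cell import env
print(env.hand_in())"
```

```text
the job is handed in; nothing more can be done
None
```

The yellow plate was tipped by its marked end, lifted by the raised end and laid flat, top side up, in the teal tray; red and blue look untouched in the last picture, and the job is handed in (no verdict was returned).

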